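# Move the spare roller carriage to the other bay of the sliding-cover case

### The arm

A 6-joint arm with a two-finger parallel gripper is mounted at the origin on a cart in front of the work surface, level with it; the furniture and walls round the work are solid. World frame = base frame: x ahead of the robot, y to its left, z up, the work surface at z = 0. Lengths are in m, angles in degrees, forces in N, time in s.
With the tool pointing down it reaches from about 0.275 to 0.75 m from the base axis. Payload 10.2 kg.
Tool frame: the origin (TCP) lies at the very end of the fingers, on their centre line; the grasp point (between the pads) lies 19 mm behind it; z points along the fingers, y is the line along which they close (so a half turn about z gives the same grasp; the last joint's range is limited). The gripper opens to 88 mm and grips with 3 to 60 N. Pads are 18 mm wide; open, the fingers measure 123 mm over their backs; the gripper's body (75 mm by 187 mm) begins 45 mm behind the grasp point.
Start: joints at [54.695, 17.928, 85.812, -0, 76.261, -12.8], TCP at [0.201, 0.485, 0.239] pointing down, gripper open.
Joint ranges: [-168.41, 168.41], [-55.51, 124.54], [10.69, 146.95], [-70.63, 250.63], [1, 178], [-165.06, 165.06]. Speed limits (degrees/s): [136.94, 136.94, 172.46, 180, 180, 180].

### API

Orientations are given as [roll, pitch, yaw] about the fixed x, y, z axes, in that order (R = Rz(yaw) Ry(pitch) Rx(roll)).
In Python, from station import ctrl gives the robot as it stands. The module is installed in compiled form; this text tells all that it offers.
- The arm moves only by the tool send_rows, never from a script. Its argument "targets" is a list of rows, each an object with "slide": the shift along the world's x, y, z as a fraction of full scale, a list of three; "angular": the turn, a rotation vector about the world's x, y, z as a fraction of full scale, a list of three. In form: [{"slide": [x, y, z], "angular": [wx, wy, wz]}, ...]. A call has 1 to 5 rows; each row shifts and turns the commanded pose from where the row before left it; what a row does not reach is not made up. Full scale, the value 1, is 0.06 m for a shift and 5 degrees for a turn. A row lasts 1/8 s, in which the tool goes at most 62.5 mm and 10.7 degrees, less where a joint would pass 70% of its speed; a pose out of reach is approached as far as the arm can. A call with a number of a shift or a turn outside -1 to 1 is refused whole. A call with a gripper value outside its range is refused whole. "jaw" is the opening, from 0 (shut) to 1 (fully open), set as the call begins (left out, the last holds). The fingers move at their own pace and stop on an object; "newtons" is the grip in N (left out, the last holds). Time passes only in rows, so rows that do not move let the fingers close. It gives the time, the measured TCP pose, the force, the opening and the grip force at its end, in the units of the state.
- ctrl.get_obs(): the state, without advancing time (a new reading comes with each control period).
- ctrl.get_image(name): name is "scene" or "side" or "wrist"; returns the picture (420x560x3 uint8, red, green, blue); there is no depth.
- ctrl.camera_params(name): a dict with "K" (3x3 intrinsics, pixels), "k1" (the pictures are not rectified: a ray, as slopes to the right and down, at radius r is drawn at 1 + k1 r^2 times it, then the intrinsics apply), "origin" and "attitude" of the camera in the world; the wrist camera has in their place "hand_eye" (4x4, takes a point from camera to tool coordinates, whose origin is the TCP and whose axes are the flange's). Camera axes: x right, y up, looking along -z (the intrinsics and any distortion apply to the point x, -y, -z); pixel columns grow to the right and rows downward; lengths in m; the calibration is good to about 2 mm. A picture is of the moment at which its call begins: read the wrist's pose just before it. camera_params takes no time and is no camera call.
- ctrl.sign_off(): hands the job in; it is judged then, once.
The state is a dict: "time": time; "qpos": joint angles; "joint_velocities": joint speeds; "joint_efforts": joint torques, N m; "position": TCP position; "eef_rot": TCP orientation; "wrist_force": force on the tool from outside, world axes, zero at the start; "wrist_torque": the same for the moment, N m; "grip_width": finger opening in m; "finger_force": force on a finger pad.
Only numpy, scipy, OpenCV 4.12 (cv2) and the standard library are available. Lean on these libraries where they do the work, as an engineer would, in place of code of your own. Each camera call takes 0.05 s, during which the arm holds its last target. There are 200 camera calls.

### The job

The low case on the bench has two bays under two aluminium covers that bypass each other, so only one bay can be open at a time. Slide the cover off the deep bay, take out the roller carriage that stands there on end and lay it down flat on the open desk; then open the other bay instead, pick the carriage up again and lay it flat and lengthwise along the middle of the black rubber strip there. Finally slide both covers fully home, without shifting the other parts in the case or the tin, tape roll and box around it.

Things in the scene. Friction and masses are not known exactly. Their poses are not given: they have to be found in the camera images.
- case: low plywood bench case, 186 x 316 x 90 mm, fixed; origin at the centre of its underside on the desk, x to its long rear side, y to its left end. Long walls (inner faces x = +-85, top z = 90) carry the cover tracks; end walls (inner faces y = +-150) are 72 high; a partition at y = 0, 70 high, parts the left (y > 0) from the right bay. The desk is open to its left
- cover_upper (a joint): slide of the upper cover, m: 0 = home over the left bay; grows to 0.136 toward the case's -y, over the lower cover, leaving the left bay open from y = 18 to 150 mm. Friction about 1.5 N; stays where left. Panel z = 84 to 88 mm. The two joints add up to at most 0.136: opening one cover far pushes the other home
- cover_upper_pull (a point): middle of the top edge of the upper cover's pull bar: an upright bar 110 mm long (case x), 12 mm thick (case y), 43 mm inward of the cover's outer (left) edge, from the panel top (z = 88) to z = 103 mm; pinch it from above across its thickness. At joint 0 it lies at case (0, 105, 103) mm
- cover_lower (a joint): slide of the lower cover, m: 0 = home over the right bay; grows to 0.136 toward the case's +y, under the upper cover, leaving the right bay open from y = -150 to -18 mm. Friction as the upper one. Panel z = 77 to 81 mm
- cover_lower_pull (a point): middle of the top edge of the lower cover's pull bar: same bar, at the outer (right) end of the lower cover, top also at z = 103 mm, so it stands 15 mm above the upper panel's top too; with the lower cover open it stands against the upper cover's inner edge. At joint 0 it lies at case (0, -148, 103) mm
- well: bare plywood floor plate of the deep bay, 168 x 142 mm, 3 mm thick, fixed, in the left or the right bay; origin at the centre of its underside, axes as the case's; its top is 7 mm above the desk
- tray: raised wooden false floor of the shallow bay, 168 x 142 x 40 mm, fixed, in the bay that the well is not in; origin at the centre of its underside, axes as the case's; its top is 44 mm above the desk, 33 mm below the lower cover
- strip: black rubber strip fixed on the tray, 44 (x) x 90 (y) x 2 mm, in the front or rear half of the bay; origin at the centre of its underside, axes as the case's; its top is 46 mm above the desk. The carriage's long axis is to lie along the strip's y
- carriage: the sash roller carriage to move: grey aluminium bar, about 60 g, x -14 to 6, y -32 to 32, z 0 to 18 mm in its own frame; two rollers 6 mm thick stick out of the +x face near its ends to x = 14. y is its length; origin in the middle of its z = 0 face. Starts standing on end (y vertical, top 72 mm above the desk) in the deep bay, rollers (+x) roughly to the case's rear
- carriage_mid (a point): middle of the carriage's body, at (-4, 0, 9) mm in the carriage's frame
- resident: a second carriage of the same shape that lies in the tray beside the strip; leave it where it is; origin and axes as the carriage's
- corner_key: L-shaped cast corner key, 45 x 45 x 26 mm, lying in the deep bay in front of or behind the carriage; origin at the centre of its underside; leave it
- grease_tin: dark green round tin, 68 mm across, 62 high, standing on the desk by the case; origin at the centre of its underside; leave it
- masking_tape: roll of tape lying flat, 69 mm across, 24 high, on the desk by the case; origin at the centre of its underside; leave it
- screw_box: small cardboard box, 66 (x) x 95 (y) x 43 mm, on the desk by the case; origin at the centre of its underside; leave it

How it is judged (in metres and radians):
On the way, in this order (a step that is already met when the one before it is completed fails the run):
1. the carriage lies flat on the desk outside the case, at rest and let go (angle between carriage's own y axis and vertical between 1.4 and 1.74 rad and linear speed of carriage below 0.03 m/s and contact force between carriage and the fingers below 0.05 N and height (world z) of carriage_mid below 0.022 m and (x of carriage_mid in the frame of case below -0.093 m or x of carriage_mid in the frame of case above 0.093 m or y of carriage_mid in the frame of case below -0.158 m or y of carriage_mid in the frame of case above 0.158 m)), for 0.2 s.
2. the carriage lies flat along the rubber strip in the shallow bay, let go (angle between carriage's own y axis and vertical between 1.4 and 1.74 rad and linear speed of carriage below 0.03 m/s and contact force between carriage and the fingers below 0.05 N and z of carriage in the frame of strip between -0.005 and 0.032 m and x of carriage_mid in the frame of strip between -0.018 and 0.018 m and y of carriage_mid in the frame of strip between -0.025 and 0.025 m and angle between the y axis of carriage and the y axis of strip, either way round below 0.35 rad), for 0.2 s.
At the end, for the whole second after the job is handed in: The carriage is let go and at rest, lying flat (long axis within 0.17 rad of level) on the rubber strip: its middle within 18 mm across and 25 mm along of the strip's centre, its length within 0.35 rad of the strip's; both covers are home within 7 mm (all of step 2 and value of joint each of cover_upper, cover_lower below 0.007 m); the robot touches nothing.
It fails at once if the second carriage or the corner key in the case is shifted by more than 15 mm (distance of any of resident, corner_key from where it was at the start of the episode above 0.015 m).
It fails at once if the tin, the tape roll or the box on the desk is shifted by more than 25 mm (distance of any of grease_tin, masking_tape, screw_box from where it was at the start of the episode above 0.025 m).
It also fails if it takes over 72 s, if anything falls off the work surface, if the arm or the gripper's body presses on something with over 40 N, if the wrist force passes 120 N, or if a joint passes its speed limit or range.

## Working session

There is one attempt and no reset: what is moved stays moved. The work goes in short steps, Python scripts to look and compute and a tool call to move; the robot and the scene stay as the last step left them, time stands still between calls to the robot, and variables do not carry over. Pictures are saved under pics/ and viewed, at most 10 in all, crops included, and the job is handed in when it is done.

Besides the shell and the picture viewer there is one more tool, called after "Emit:" by a JSON object that holds its "op" and its "data". send_rows: Moves the arm, as the interface text tells. Its arguments: {"type":"object","properties":{"targets":{"type":"array","items":{"type":"object","properties":{"slide":{"type":"array","items":{"type":"number"}},"angular":{"type":"array","items":{"type":"number"}}}}},"jaw":{"type":"number"},"newtons":{"type":"number"}},"required":["targets"]}

```bash
mkdir -p pics
cat > h.py <<'E'
import numpy as np, cv2
from scipy.spatial.transform import Rotation as R
from station import ctrl
def cam(name):
    p=ctrl.camera_params(name); K=np.array(p["K"])
    if "hand_eye" in p:
        o=ctrl.get_obs(); T=np.eye(4); T[:3,:3]=R.from_euler('xyz',o["eef_rot"],degrees=True).as_matrix(); T[:3,3]=o["position"]
        T=T@np.array(p["hand_eye"]); return K,p["k1"],T[:3,3],T[:3,:3]
    A=np.array(p["attitude"],float)
    A=A if A.shape==(3,3) else R.from_euler('xyz',A,degrees=True).as_matrix()
    return K,p["k1"],np.array(p["origin"]),A
def ray(c,uv):
    K,k1,o,A=c; x,y=(uv[0]-K[0,2])/K[0,0],(uv[1]-K[1,2])/K[1,1]
    rd=np.hypot(x,y); r=rd
    for _ in range(20): r=rd/(1+k1*r*r)
    s=r/rd if rd>0 else 1
    return o,A@np.array([x*s,-y*s,-1])
def onz(c,uv,z):
    o,d=ray(c,uv); return o+d*(z-o[2])/d[2]
def proj(c,P):
    K,k1,o,A=c; q=A.T@(np.array(P)-o); x,y=q[0]/-q[2],-q[1]/-q[2]; f=1+k1*(x*x+y*y)
    return np.array([K[0,0]*x*f+K[0,2],K[1,1]*y*f+K[1,2]])
def snap(name,fn):
    c=cam(name); im=ctrl.get_image(name)[:,:,::-1].copy(); cv2.imwrite('pics/'+fn+'.png',im)
    np.save('pics/'+fn+'.npy',np.array(c,dtype=object),allow_pickle=True); return c,im
def load(fn): return tuple(np.load('pics/'+fn+'.npy',allow_pickle=True)),cv2.imread('pics/'+fn+'.png')
E
python3 - <<'E'
from h import *
print(ctrl.get_obs()); 
for n in ("scene","side","wrist"): print(n,ctrl.camera_params(n))
a=[snap(n,n+'0')[1] for n in ("scene","side")]
snap("wrist","wrist0")
E
```

```text
{'time': 0.0, 'qpos': array([ 5.46947254e+01,  1.79588492e+01,  8.58528607e+01, -8.43862852e-04,
        7.62596853e+01, -1.28001909e+01]), 'joint_velocities': array([-0.1186582 ,  0.06393011, -0.07235626,  0.12024952, -0.00637588,
       -0.04720137]), 'joint_efforts': array([-6.80893536e-04, -4.02213550e+01, -2.52268410e+01,  6.94517652e-02,
        3.53021175e-02, -7.26537746e-05]), 'position': array([0.20082902, 0.48481399, 0.23817392]), 'eef_rot': array([-1.79930198e+02, -1.50186184e-02,  1.57495108e+02]), 'wrist_force': array([-0.26092159,  0.54233295,  0.02062222]), 'wrist_torque': array([ 0.0151628 , -0.04715479, -0.01998249]), 'finger_force': 0.0, 'grip_width': 0.08810529115260717}
scene {'K': array([[534.35847143,   0.        , 281.32311361],
       [  0.        , 534.35847143, 212.84171187],
       [  0.        ,   0.        ,   1.        ]]), 'k1': -0.030739184067843886, 'origin': array([0.13736992, 0.831709  , 0.83745087]), 'attitude': array([  44.24242684,   -1.0040462 , -146.91721198])}
side {'K': array([[443.05683308,   0.        , 272.8265635 ],
       [  0.        , 443.05683308, 208.5584134 ],
       [  0.        ,   0.        ,   1.        ]]), 'k1': -0.06631228046693648, 'origin': array([0.37012611, 0.93540411, 0.5112097 ]), 'attitude': array([  58.97304497,    0.19754031, -168.60564561])}
wrist {'K': array([[294.36670365,   0.        , 281.25281609],
       [  0.        , 294.36670365, 208.29774657],
       [  0.        ,   0.        ,   1.        ]]), 'k1': -0.0380940177093643, 'hand_eye': array([[ 1.63927674e-03,  9.57800280e-01,  2.87429879e-01,
         7.43867019e-02],
       [ 9.99998640e-01, -1.51822506e-03, -6.44046195e-04,
        -1.11054005e-03],
       [-1.80484380e-04,  2.87430544e-01, -9.57801467e-01,
        -1.45762944e-01],
       [ 0.00000000e+00,  0.00000000e+00,  0.00000000e+00,
         1.00000000e+00]])}
```

View pics/scene0.png

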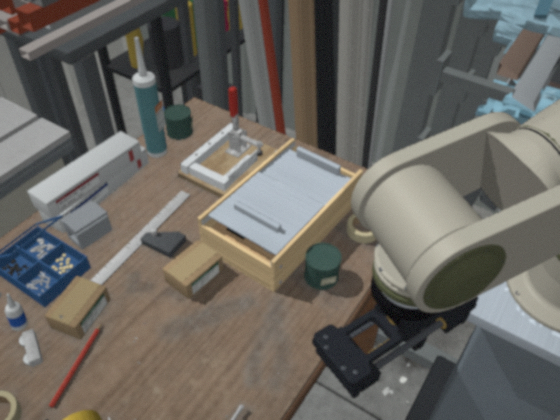

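View pics/side0.png

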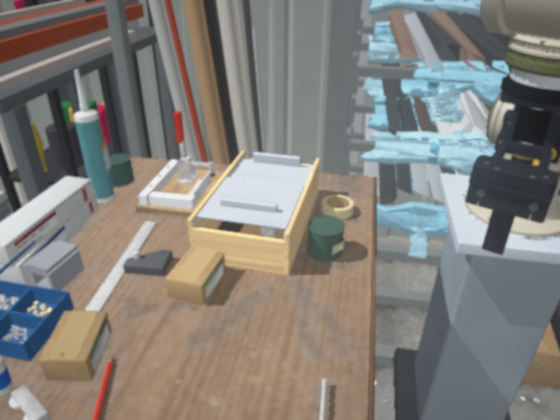

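Scene: the case spans about (200–365, 140–280) and its left end faces the camera. The upper pull is near (258,215) and the lower pull near (318,160). The tin is at (322,265), the tape at (360,228) and the box at (193,268). I'll zoom in to get the corners.

Run:
```python
import cv2,numpy as np
a=cv2.imread('pics/scene0.png')[130:290,190:380]; b=cv2.imread('pics/side0.png')[145:275,185:365]
a=cv2.resize(a,None,fx=4,fy=4,interpolation=cv2.INTER_CUBIC)[:600]; cv2.imwrite('pics/c1.png',a)
b=cv2.resize(b,None,fx=4,fy=4,interpolation=cv2.INTER_CUBIC); cv2.imwrite('pics/c2.png',b)
```

```text
(no output)
```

View pics/c1.png

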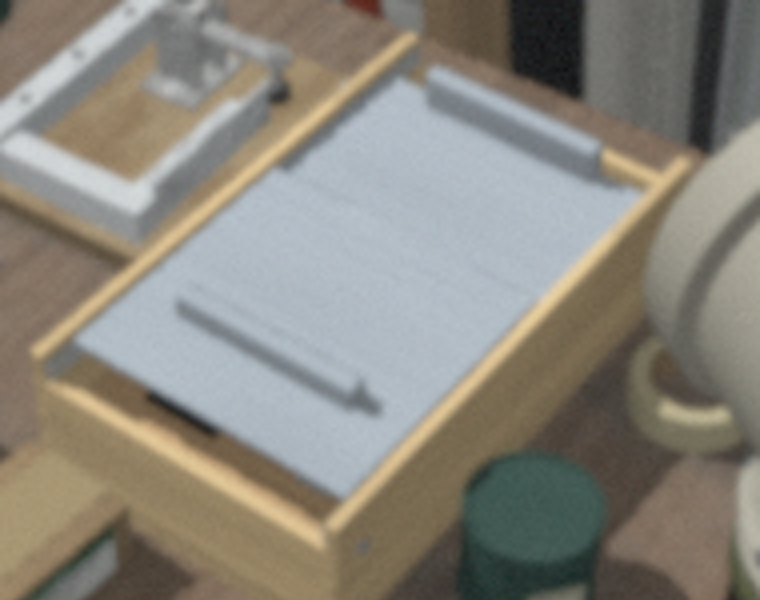

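View pics/c2.png

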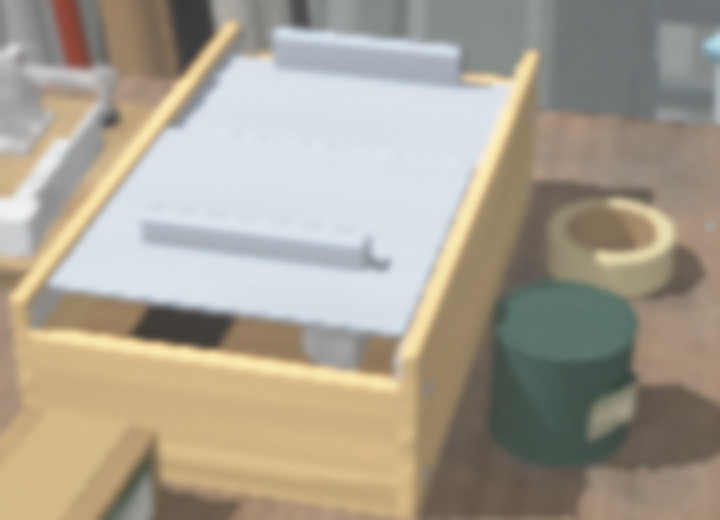

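c1 and c2 show black strip through the left-end gap in the rear half, with the grey resident in the front half. So the tray is on the left and the deep bay is on the right. The rail corners in scene px are (199,218), (274,264), (293,139) and (363,170).

Run:
```python
from h import *
c,_=load('scene0'); s,_=load('side0')
names=['RL','FL','RR','FR','pullU_rearL?','pullUfront','pullL rear','pullL front']
S=[(35,352),(340,535),(412,35),(690,160)]
D=[(12,300),(413,360),(237,25),(535,52)]
S=[(u/4+190,v/4+130) for u,v in S]; D=[(u/4+185,v/4+145) for u,v in D]
P=[]
for n,a,b in zip(names,S,D):
    p,q=onz(c,a,.09),onz(s,b,.09); P.append((p+q)/2); print(n,p.round(4),q.round(4))
mod=np.array([(.093,.158),(-.093,.158),(.093,-.158),(-.093,-.158)]); W=np.array(P)[:,:2]
def fit(W):
    m,w=mod-mod.mean(0),W-W.mean(0); th=np.arctan2((m[:,0]*w[:,1]-m[:,1]*w[:,0]).sum(),(m*w).sum())
    Rm=np.array([[np.cos(th),-np.sin(th)],[np.sin(th),np.cos(th)]]); print('case',W.mean(0),np.degrees(th),'res',(w-m@Rm.T).round(4).tolist())
fit(W)
# pulls, z=.103 top corners
for n,a,b in (('U',(180,300),(143,222)),('Uf',(358,380),(366,240)),('L',(432,68),(275,32)),('Lf',(600,145),(458,48))):
    print(n,onz(c,(a[0]/4+190,a[1]/4+130),.103).round(4),onz(s,(b[0]/4+185,b[1]/4+145),.103).round(4))
# tin, tape, box
print('tin top',onz(c,(535/4+190,505/4+130),.062),onz(s,(567/4+185,322/4+145),.062))
print('tape',onz(s,(612/4+185,230/4+145),.024))
print('box',onz(c,(193,262),.043), onz(s,(200,270),.043))
```

```text
RL [0.6482 0.3154 0.09  ] [0.6499 0.3167 0.09  ]
FL [0.4638 0.3273 0.09  ] [0.4675 0.3286 0.09  ]
RR [0.6296 0.0038 0.09  ] [0.6277 0.0054 0.09  ]
FR [0.4501 0.011  0.09  ] [0.4513 0.01   0.09  ]
case [0.54851022 0.16480184] -3.117986031428273 res [[-0.0009, -0.0014], [0.0014, 0.0003], [-0.0042, 0.0027], [0.0037, -0.0016]]
U [0.6033 0.2579 0.103 ] [0.6057 0.2606 0.103 ]
Uf [0.5025 0.2539 0.103 ] [0.5015 0.2569 0.103 ]
L [0.5965 0.0367 0.103 ] [0.5961 0.0396 0.103 ]
Lf [0.4895 0.0414 0.103 ] [0.4913 0.0415 0.103 ]
tin top [0.40989486 0.24221765 0.062     ] [0.40927183 0.24406872 0.062     ]
tape [0.39716515 0.08921789 0.024     ]
box [0.61599567 0.37896338 0.043     ] [0.60561133 0.39138169 0.043     ]
```

Emit:
{"op": "send_rows", "data": {"targets": [{"slide": [0.57,-0.75,0],"angular": [0,0,0.39]},{"slide": [0.57,-0.75,0],"angular": [0,0,0.39]},{"slide": [0.57,-0.75,0],"angular": [0,0,0.39]},{"slide": [0.57,-0.75,0],"angular": [0,0,0.39]},{"slide": [0.57,-0.75,0],"angular": [0,0,0.39]}], "jaw": 0.5}}

```text
time: 0.78
position: [0.3727, 0.2584, 0.2387]
eef_rot: [180.0, 0.0, 167.3]
wrist_force: [0.9, 1.1, -0.2]
grip_width: 0.0443
finger_force: 0.0
```

Emit:
{"op": "send_rows", "data": {"targets": [{"slide": [0.57,-0.75,0],"angular": [0,0,0.39]},{"slide": [0.57,-0.75,0],"angular": [0,0,0.39]},{"slide": [0.57,-0.75,0],"angular": [0,0,0.39]},{"slide": [0.57,-0.75,0],"angular": [0,0,0.39]},{"slide": [0.3,-0.2,0],"angular": [0,0,0.39]}]}}

```text
time: 1.4
position: [0.5279, 0.0654, 0.2382]
eef_rot: [-180.0, -0.0, 176.9]
wrist_force: [-0.0, -0.3, 1.0]
grip_width: 0.0443
finger_force: 0.0
```

Run:
```python
from h import *
c,im=snap("wrist","w1")
print(ctrl.get_obs()['position'],c[2])
for n,P in dict(FL=(-.093,.158),RL=(.093,.158),FR=(-.093,-.158),RR=(.093,-.158)).items():
    t=np.radians(-3.1);x=.5485+np.cos(t)*P[0]-np.sin(t)*P[1];y=.1648+np.sin(t)*P[0]+np.cos(t)*P[1]; print(n,proj(c,(x,y,.09)).round(0))
```

```text
[0.52900571 0.06510071 0.23802401] [0.45330997 0.06855356 0.38405033]
FL [543. 120.]
RL [504. 287.]
FR [222. 117.]
RR [231. 288.]
```

View pics/w1.png

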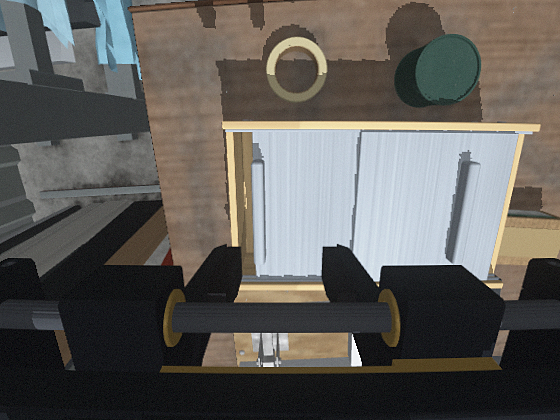

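The wrist view shows the lower pull at columns 253–266, rows 155–277, the upper pull at columns 457–480, and the front wall's outer edge at row ~123. I'll measure these precisely.

Run:
```python
from h import *
c,im=load('w1'); g=cv2.GaussianBlur(im,(3,5),0).mean(2)
for r in (180,220): print(r,g[r,225:275].astype(int).tolist()); print(g[r,445:500].astype(int).tolist())
for u in (260,300,450,520): print(u,g[112:140,u].astype(int).tolist(), im[112:140:3,u].tolist() if u==300 else '')
for nm,uv in (('FL',(540,123)),('FR',(223,122.5)),('RR',(231,288)),('RL',(502,290))): print(nm,onz(c,uv,.09).round(4))
```

```text
180 [117, 100, 97, 142, 194, 207, 204, 206, 206, 185, 141, 107, 100, 101, 102, 104, 102, 98, 103, 119, 124, 123, 123, 123, 121, 116, 127, 162, 191, 202, 203, 202, 203, 207, 208, 206, 196, 165, 128, 145, 196, 215, 211, 207, 201, 200, 204, 208, 211, 212]
[210, 209, 208, 206, 206, 207, 209, 211, 211, 210, 194, 154, 124, 108, 94, 87, 88, 90, 89, 86, 88, 105, 136, 165, 183, 193, 199, 199, 200, 203, 205, 199, 195, 200, 205, 203, 203, 206, 205, 203, 202, 201, 201, 202, 202, 200, 199, 200, 201, 198, 198, 198, 196, 197, 199]
220 [118, 117, 113, 104, 103, 137, 189, 208, 205, 206, 204, 175, 124, 100, 99, 100, 101, 101, 95, 90, 98, 110, 117, 117, 117, 118, 116, 127, 158, 186, 201, 204, 206, 210, 213, 213, 209, 194, 158, 133, 162, 204, 214, 211, 205, 201, 204, 209, 211, 211]
[207, 209, 211, 210, 193, 155, 116, 94, 87, 88, 90, 90, 88, 89, 105, 138, 168, 190, 203, 205, 202, 201, 203, 202, 197, 197, 203, 205, 204, 205, 207, 207, 206, 205, 204, 205, 206, 203, 202, 205, 206, 204, 204, 205, 204, 203, 203, 202, 200, 202, 204, 202, 200, 199, 194]
260 [74, 73, 72, 71, 71, 72, 73, 77, 99, 140, 177, 193, 196, 198, 201, 203, 200, 195, 200, 207, 208, 206, 205, 205, 206, 206, 206, 206] 
300 [65, 66, 67, 68, 69, 70, 70, 74, 98, 145, 186, 203, 206, 208, 210, 212, 207, 200, 202, 208, 211, 211, 212, 211, 211, 211, 212, 211] [[61, 65, 71], [61, 67, 76], [64, 70, 77], [122, 165, 190], [167, 218, 236], [173, 226, 242], [222, 207, 198], [224, 214, 203], [221, 209, 199], [225, 213, 203]]
450 [71, 71, 72, 71, 69, 69, 70, 71, 75, 99, 145, 187, 206, 208, 206, 207, 205, 183, 146, 127, 146, 183, 204, 206, 204, 203, 204, 204] 
520 [116, 115, 113, 112, 110, 109, 109, 110, 110, 109, 117, 142, 174, 193, 198, 198, 198, 198, 200, 201, 203, 204, 202, 201, 201, 202, 202, 203] 
FL [0.4666 0.3247 0.09  ]
FR [0.4521 0.0124 0.09  ]
RR [0.6329 0.0017 0.09  ]
RL [0.6545 0.3165 0.09  ]
```

Run:
```python
from h import *
c,im=load('w1')
a=onz(c,(260,121.2),.09);b=onz(c,(450,122),.09);b2=onz(c,(520,123.3),.09);print(a,b,b2,np.degrees(np.arctan2(*(b-a)[:2])),np.degrees(np.arctan2(*(b2-a)[:2])))
for r,l,rr in((180,251.3,262.6),(220,252.8,263.3)): print(onz(c,(l,r),.103),onz(c,(rr,r),.103))
for uv in ((470,180),(463,220)): print('U',onz(c,uv,.103))
```

```text
[0.45290726 0.04808375 0.09      ] [0.46235542 0.23247949 0.09      ] [0.46621707 0.30378771 0.09      ] 2.9331833366453384 2.9796497358563867
[0.50722216 0.03658951 0.103     ] [0.50780687 0.04753338 0.103     ]
[0.54814684 0.03475466 0.103     ] [0.54870297 0.04533959 0.103     ]
U [0.51810713 0.25117926 0.103     ]
U [0.55965835 0.24929418 0.103     ]
```

Emit:
{"op": "send_rows", "data": {"targets": [{"slide": [0.27,-0.42,-0.5],"angular": [0,0,0.02]},{"slide": [0,0,-0.95],"angular": [0,0,0]},{"slide": [0,0,-0.95],"angular": [0,0,0]},{"slide": [0,0,0],"angular": [0,0,0]}]}}

```text
time: 1.95
position: [0.5406, 0.0434, 0.0919]
eef_rot: [180.0, -0.4, 177.1]
wrist_force: [-0.5, 0.4, 0.9]
grip_width: 0.0438
finger_force: 0.0
```

Emit:
{"op": "send_rows", "data": {"targets": [{"slide": [0,0,0],"angular": [0,0,0]},{"slide": [0,0,0],"angular": [0,0,0]},{"slide": [0,0,0],"angular": [0,0,0]}], "jaw": 0, "newtons": 20}}

```text
time: 2.33
position: [0.5436, 0.0428, 0.0962]
eef_rot: [-180.0, 0.1, 177.1]
wrist_force: [0.3, -0.6, 0.7]
grip_width: 0.016
finger_force: 0.3
```

Emit:
{"op": "send_rows", "data": {"targets": [{"slide": [0,0,0],"angular": [0,0,0]},{"slide": [0.02,0.46,0],"angular": [0,0,0]},{"slide": [0.03,0.46,0],"angular": [0,0,0]},{"slide": [0.02,0.46,0],"angular": [0,0,0]},{"slide": [0.03,0.46,0],"angular": [0,0,0]}]}}

```text
time: 2.95
position: [0.5495, 0.1532, 0.0959]
eef_rot: [-179.9, 0.1, 177.1]
wrist_force: [-2.9, -42.7, 10.3]
grip_width: 0.0127
finger_force: 23.7
```

Emit:
{"op": "send_rows", "data": {"targets": [{"slide": [0,0,0],"angular": [0,0,0]},{"slide": [0,0,0],"angular": [0,0,0]}]}}

```text
time: 3.2
position: [0.5495, 0.1524, 0.0958]
eef_rot: [-179.9, 0.1, 177.1]
wrist_force: [-1.2, -5.3, 7.5]
grip_width: 0.0118
finger_force: 20.0
```

Emit:
{"op": "send_rows", "data": {"targets": [{"slide": [0,0,0],"angular": [0,0,0]},{"slide": [0,0,0],"angular": [0,0,0]},{"slide": [0,0,0.8],"angular": [0,0,0]},{"slide": [-0.3,-0.5,0.8],"angular": [0,0,0]},{"slide": [-0.3,-0.5,0.6],"angular": [0,0,0]}], "jaw": 0.6}}

```text
time: 3.82
position: [0.5126, 0.0928, 0.2285]
eef_rot: [180.0, 0.1, 177.1]
wrist_force: [1.5, -0.3, 0.2]
grip_width: 0.0528
finger_force: 0.0
```

Emit:
{"op": "send_rows", "data": {"targets": [{"slide": [-0.4,-0.2,0],"angular": [0,0,0]},{"slide": [0,0,0],"angular": [0,0,0]}]}}

```text
time: 4.08
position: [0.4883, 0.0809, 0.2271]
eef_rot: [180.0, 0.0, 177.0]
wrist_force: [0.4, -0.0, -0.5]
grip_width: 0.0526
finger_force: 0.0
```

Run:
```python
from h import *
c,im=snap("wrist","w2"); snap("scene","s2")
print(ctrl.get_obs()['position'],c[2])
```

```text
[0.48930825 0.08150232 0.2265758 ] [0.41354756 0.08376871 0.37286835]
```

View pics/w2.png

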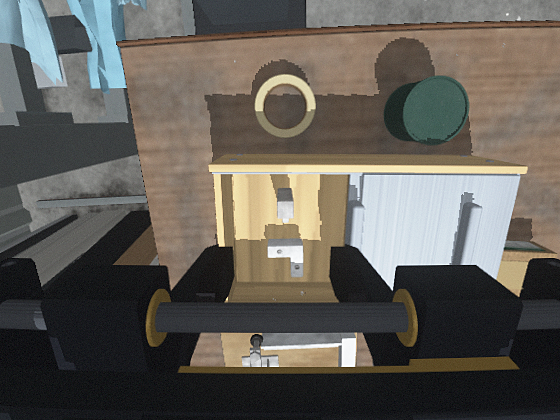

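The carriage stands at about (285,203) and the corner key lies behind it at (285,255). I'll zoom in on the carriage.

Run:
```python
from h import *
c,im=load('w2')
cv2.imwrite('pics/c3.png',cv2.resize(im[165:285,215:350],None,fx=5,fy=5,interpolation=cv2.INTER_CUBIC))
# bright grey (unsaturated) mask in bay
h=cv2.cvtColor(im,cv2.COLOR_BGR2HSV); m=((h[...,1]<45)&(h[...,2]>140)).astype(np.uint8); m[:170]=0;m[285:]=0;m[:,:225]=0;m[:,340:]=0
n,l,s,ce=cv2.connectedComponentsWithStats(m)
for i in range(1,n):
    if s[i][4]>30: print(s[i],ce[i])
print('front desk edge',onz(c,(284,37),0), 'tape',onz(c,(285,106),.024),'tin',onz(c,(437,108),.062))
for uv in ((277,190),(293,190),(285,205),(285,220)): print(uv,onz(c,uv,.071).round(4))
```

```text
[225 172 115   3 244] [284.89754098 172.58606557]
[277 201  17  22 325] [284.94461538 210.29230769]
[267 242  37  35 682] [288.35483871 255.86217009]
front desk edge [0.32225099 0.09159031 0.        ] tape [0.39845859 0.0888514  0.024     ] tin [0.40866854 0.24235241 0.062     ]
(277, 190) [0.4839 0.0759 0.071 ]
(293, 190) [0.4847 0.0927 0.071 ]
(285, 205) [0.5007 0.0835 0.071 ]
(285, 220) [0.5176 0.0827 0.071 ]
```

View pics/c3.png

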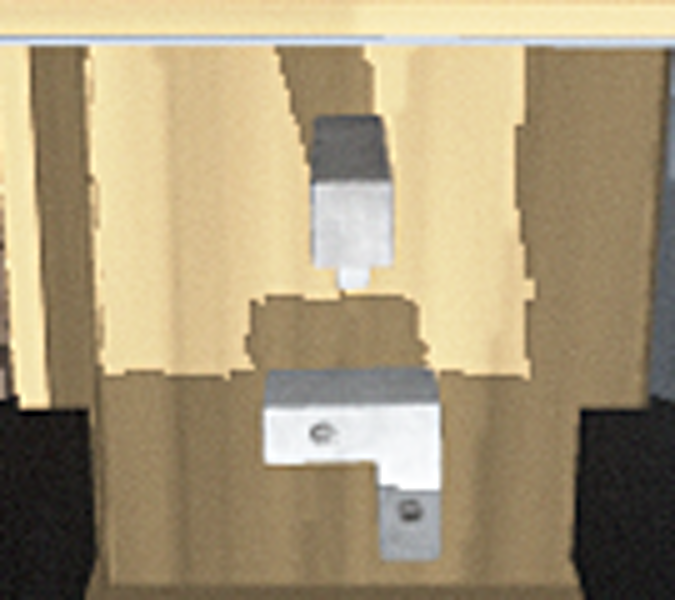

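The carriage top (lit) spans px (277–294, 201–218), about 20×17 mm, with the roller to the rear as expected. Its centre is near (0.506, 0.084). Next I descend and grip.

Emit:
{"op": "send_rows", "data": {"targets": [{"slide": [0.28,0.04,-0.2],"angular": [0,0,0]},{"slide": [0,0,-0.9],"angular": [0,0,0]},{"slide": [0,0,-0.9],"angular": [0,0,0]},{"slide": [0,0,-0.6],"angular": [0,0,0]},{"slide": [0,0,-0.4],"angular": [0,0,0]}]}}

```text
time: 4.8
position: [0.5055, 0.0843, 0.0442]
eef_rot: [180.0, -0.2, 177.1]
wrist_force: [0.7, 0.1, 1.2]
grip_width: 0.0527
finger_force: 0.0
```

Emit:
{"op": "send_rows", "data": {"targets": [{"slide": [0,0,0],"angular": [0,0,0]},{"slide": [0,0,0],"angular": [0,0,0]},{"slide": [0,0,0],"angular": [0,0,0]},{"slide": [0,0,0],"angular": [0,0,0]}], "jaw": 0, "newtons": 20}}

```text
time: 5.3
position: [0.5062, 0.0837, 0.0475]
eef_rot: [180.0, 0.1, 177.1]
wrist_force: [0.0, 1.2, 2.4]
grip_width: 0.0176
finger_force: 20.0
```

Emit:
{"op": "send_rows", "data": {"targets": [{"slide": [0,0,0.95],"angular": [0,0,0]},{"slide": [0,0,0.95],"angular": [0,0,0]},{"slide": [-0.18,0.87,0],"angular": [-0.05,-1,0]},{"slide": [-0.18,0.87,0],"angular": [-0.05,-0.99,0]},{"slide": [-0.18,0.87,0],"angular": [-0.05,-0.99,0]}], "newtons": 30}}

```text
time: 5.92
position: [0.473, 0.2417, 0.1615]
eef_rot: [179.9, 15.1, 177.0]
wrist_force: [1.0, 0.3, -1.4]
grip_width: 0.0177
finger_force: 30.0
```

Emit:
{"op": "send_rows", "data": {"targets": [{"slide": [-0.18,0.87,0],"angular": [-0.05,-0.99,0]},{"slide": [-0.18,0.87,0],"angular": [-0.05,-0.99,0]},{"slide": [-0.18,0.87,0],"angular": [-0.05,-0.99,0]},{"slide": [-0.18,0.87,0],"angular": [-0.05,-0.99,0]},{"slide": [0,0,-0.3],"angular": [-0.05,-0.99,0]}]}}

```text
time: 6.55
position: [0.4294, 0.4526, 0.144]
eef_rot: [179.7, 40.0, 177.1]
wrist_force: [0.9, -1.4, -1.4]
grip_width: 0.0176
finger_force: 30.0
```

Emit:
{"op": "send_rows", "data": {"targets": [{"slide": [0,0,-0.4],"angular": [-0.05,-0.99,0]},{"slide": [0,0,-0.4],"angular": [-0.05,-0.99,0]},{"slide": [0,0,-0.4],"angular": [-0.05,-0.99,0]},{"slide": [0,0,0],"angular": [0,0,0]},{"slide": [0,0,0],"angular": [0,0,0]}]}}

```text
time: 7.18
position: [0.4322, 0.4786, 0.1053]
eef_rot: [-177.9, 49.8, 176.9]
wrist_force: [0.8, 0.1, -0.8]
grip_width: 0.0176
finger_force: 30.0
```

Run:
```python
from h import *
o=ctrl.get_obs(); print(o['position'],o['eef_rot'],o['qpos'].round(1)); print(R.from_euler('xyz',o["eef_rot"],degrees=True).as_matrix().round(3))
snap("side","s3")
```

```text
[0.43218186 0.4786232  0.1053288 ] [-177.86931218   49.81407773  176.92210787] [ 51.8  37.   93.3 -70.6  43.2  17.9]
[[-0.644  0.082  0.76 ]
 [ 0.035  0.996 -0.078]
 [-0.764 -0.024 -0.645]]
```

View pics/s3.png

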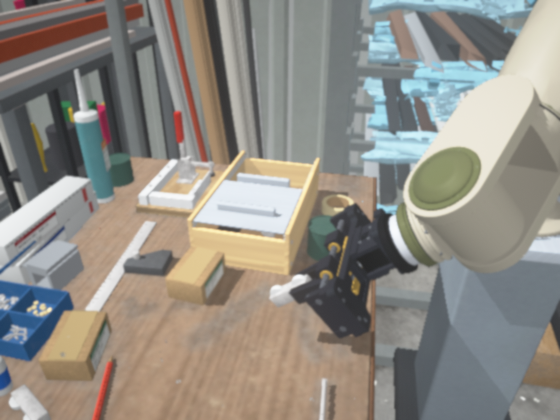

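The side view shows the carriage held at (290,290), clear over open desk. J4 is at its limit, so I'll yaw toward the radial direction before tilting further.

Emit:
{"op": "send_rows", "data": {"targets": [{"slide": [0,-0.1,-0.2],"angular": [0,0,1]},{"slide": [0,-0.1,-0.2],"angular": [0,0,1]},{"slide": [0,0,-0.2],"angular": [0,0,1]},{"slide": [0,0,-0.2],"angular": [0,0,1]},{"slide": [0,0,0],"angular": [0,0,1]}]}}

```text
time: 7.85
position: [0.4403, 0.4961, 0.0974]
eef_rot: [-176.6, 44.5, -158.3]
wrist_force: [0.0, 0.9, -0.5]
grip_width: 0.0178
finger_force: 30.0
```

Emit:
{"op": "send_rows", "data": {"targets": [{"slide": [0,0,0],"angular": [0.33,-0.93,0.3]},{"slide": [0,0,0],"angular": [0,0,0]}]}}

```text
time: 8.1
position: [0.4482, 0.5099, 0.1218]
eef_rot: [-176.4, 46.9, -157.1]
wrist_force: [-0.5, 0.4, -1.2]
grip_width: 0.0177
finger_force: 30.0
```

Run:
```python
from h import *
o=ctrl.get_obs(); print(o['position'],o['qpos'].round(1)); print(R.from_euler('xyz',o["eef_rot"],degrees=True).as_matrix().round(3))
```

```text
[0.44820735 0.5098662  0.12182387] [ 46.1  32.3  96.8 -70.6  21.4  -4.1]
[[-0.63  -0.346  0.696]
 [-0.266  0.937  0.226]
 [-0.73  -0.043 -0.682]]
```

Emit:
{"op": "send_rows", "data": {"targets": [{"slide": [0,0,0],"angular": [0,0,1]},{"slide": [0,0,0],"angular": [0,0,1]},{"slide": [0,0,0],"angular": [0,0,1]},{"slide": [0,0,0],"angular": [0,0,1]},{"slide": [0,0,0],"angular": [0,0,1]}]}}

```text
time: 8.72
position: [0.4437, 0.5091, 0.1163]
eef_rot: [-176.6, 45.3, -138.7]
wrist_force: [-0.9, -0.3, -1.1]
grip_width: 0.0175
finger_force: 30.0
```

Run:
```python
from h import *
o=ctrl.get_obs(); print(o['position'],o['qpos'].round(1)); print(R.from_euler('xyz',o["eef_rot"],degrees=True).as_matrix().round(3))
```

```text
[0.44370587 0.50906695 0.11625191] [ 39.9  29.8 101.5 -36.6   4.1 -54.4]
[[-0.529 -0.627  0.573]
 [-0.464  0.778  0.423]
 [-0.711 -0.042 -0.702]]
```

Emit:
{"op": "send_rows", "data": {"targets": [{"slide": [0,0,0],"angular": [-0.5,0.62,0]},{"slide": [0,0,-0.2],"angular": [-0.5,0.62,0]},{"slide": [0,0,-0.35],"angular": [0,0,0]},{"slide": [0,0,-0.35],"angular": [0,0,0]},{"slide": [0,0,0],"angular": [0,0,0]}]}}

```text
time: 9.35
position: [0.4447, 0.5074, 0.061]
eef_rot: [-176.4, 38.6, -139.0]
wrist_force: [0.2, 0.0, -0.5]
grip_width: 0.0177
finger_force: 30.0
```

Run:
```python
from h import *
o=ctrl.get_obs(); print(o['position'],o['qpos'].round(1)); print(R.from_euler('xyz',o["eef_rot"],degrees=True).as_matrix().round(3))
```

```text
[0.44469196 0.5073544  0.06096892] [ 39.9  35.4  98.8 -21.8   7.8 -69.3]
[[-0.59  -0.626  0.51 ]
 [-0.513  0.779  0.361]
 [-0.623 -0.049 -0.781]]
```

Emit:
{"op": "send_rows", "data": {"targets": [{"slide": [0,0,-0.2],"angular": [0,0,0]},{"slide": [0,0,-0.14],"angular": [0,0,0]},{"slide": [0,0,0],"angular": [0,0,0]}]}}

```text
time: 9.72
position: [0.4456, 0.5079, 0.0426]
eef_rot: [-176.4, 38.8, -139.0]
wrist_force: [-0.7, 0.5, -0.9]
grip_width: 0.0175
finger_force: 30.0
```

Emit:
{"op": "send_rows", "data": {"targets": [{"slide": [0,0,-0.06],"angular": [0,0,0]},{"slide": [0,0,0],"angular": [0,0,0]}]}}

```text
time: 9.98
position: [0.4458, 0.5079, 0.0394]
eef_rot: [-176.4, 38.8, -139.0]
wrist_force: [-0.3, -0.1, -0.3]
grip_width: 0.0177
finger_force: 30.0
```

Emit:
{"op": "send_rows", "data": {"targets": [{"slide": [0,0,0],"angular": [0,0,0]},{"slide": [0,0,0],"angular": [0,0,0]},{"slide": [0,0,0],"angular": [0,0,0]}], "jaw": 0.7}}

```text
time: 10.35
position: [0.4457, 0.5078, 0.0388]
eef_rot: [-176.4, 38.8, -139.0]
wrist_force: [-0.2, -0.3, -0.2]
grip_width: 0.0458
finger_force: 0.0
```

Run:
```python
from h import *
o=ctrl.get_obs(); print(o['position'],o['wrist_force'])
_,a=snap("side","s4");_,b=snap("scene","s5");_,w=snap("wrist","w5")
a=cv2.resize(a[230:370,220:400],None,fx=2.2,fy=2.2); b=cv2.resize(b[220:400,160:340],(400,300)); w=cv2.resize(w,(400,300)); a=cv2.resize(a,(400,300))
cv2.imwrite('pics/c4.png',np.vstack([np.hstack([a,b]),np.hstack([w,w*0])]))
```

```text
[0.44566779 0.50776683 0.03880214] [-0.18341804 -0.29376564 -0.21172783]
```

View pics/c4.png

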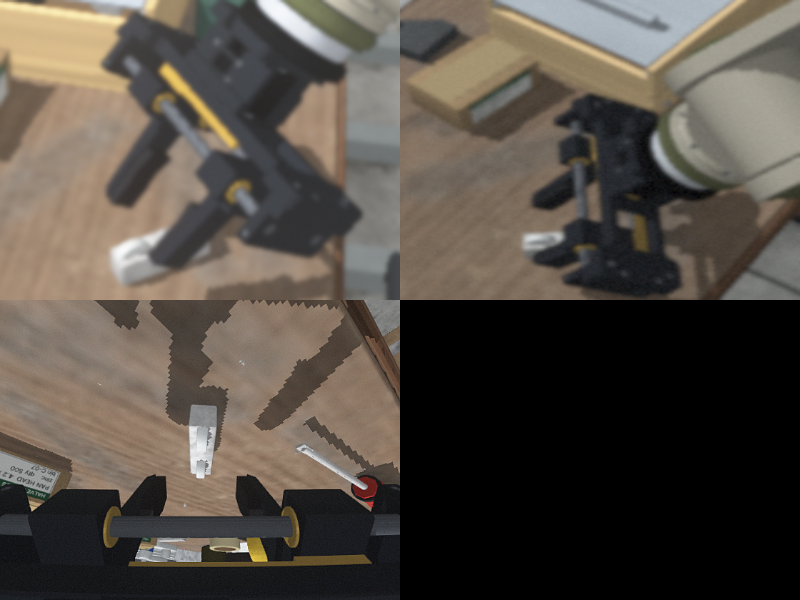

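The carriage lies flat on the desk between the fingers, rollers up, at about (284,198) in the full wrist picture. Now I raise the hand, untilt it and measure.

Emit:
{"op": "send_rows", "data": {"targets": [{"slide": [0,0,0.5],"angular": [0,0,0]},{"slide": [0,0,0.5],"angular": [-0.62,0.78,0]},{"slide": [0,0,0.5],"angular": [-0.62,0.78,0]},{"slide": [0,0,0.5],"angular": [-0.62,0.78,0]},{"slide": [0,0,0.5],"angular": [-0.62,0.78,0]}]}}

```text
time: 11.12
position: [0.4453, 0.5076, 0.1899]
eef_rot: [-177.4, 18.7, -139.4]
wrist_force: [0.1, 0.3, 0.1]
grip_width: 0.0618
finger_force: 0.0
```

Emit:
{"op": "send_rows", "data": {"targets": [{"slide": [-0.3,-0.3,0.2],"angular": [-0.62,0.78,0]},{"slide": [-0.3,-0.3,0],"angular": [-0.62,0.78,0]},{"slide": [-0.3,-0.3,0],"angular": [-0.62,0.78,0]},{"slide": [0,0,0],"angular": [-0.45,0.57,0]},{"slide": [0,0,0],"angular": [0,0,0]}]}}

```text
time: 11.75
position: [0.392, 0.4539, 0.2003]
eef_rot: [-178.0, 0.3, -139.5]
wrist_force: [-0.0, 0.1, -0.5]
grip_width: 0.0619
finger_force: 0.0
```

Run:
```python
from h import *
o=ctrl.get_obs(); print(o['position'],o['eef_rot'],o['qpos'].round(1)); 
c,im=snap("wrist","w6")
h=cv2.cvtColor(im,cv2.COLOR_BGR2HSV); m=((h[...,1]<50)&(h[...,2]>120)).astype(np.uint8)
n,l,s,ce=cv2.connectedComponentsWithStats(m)
for i in range(1,n):
    if s[i][4]>80:
        q=cv2.minAreaRect(np.argwhere(l==i)[:,::-1].astype(np.float32)); print(s[i],ce[i].round(0),[np.round(t,1).tolist() if not np.isscalar(t) else round(t,1) for t in q],onz(c,q[0],.02).round(4),[onz(c,b,.02)[:2].round(4).tolist() for b in cv2.boxPoints(q)])
```

```text
[0.3919583  0.45387428 0.20032301] [-178.0151232     0.31473026 -139.54281677] [ 38.8  29.1  75.4  -2.   75.2 -91.1]
[ 185    0   65   39 1272] [221.  13.] [[217.8, 6.6], [58.1, 33.7], 41.2] [0.298  0.2833 0.02  ] [[0.3142, 0.2544], [0.2829, 0.2584], [0.2818, 0.3119], [0.3137, 0.309]]
[  232     0   328   215 45388] [421.  81.] [[395.5, 107.0], [214.0, 327.0], 90.0] [0.2516 0.4824 0.02  ] [[0.2846, 0.2905], [0.0755, 0.5302], [0.206, 0.7132], [0.4575, 0.4254]]
[    0    81   119   205 12775] [ 42. 186.] [[19.8, 185.0], [154.2, 146.2], 36.0] [0.5995 0.2077 0.02  ] [[0.7164, 0.0993], [0.506, 0.136], [0.4983, 0.3003], [0.7171, 0.2923]]
[ 171  150   90   44 1530] [222. 169.] [[217.0, 164.3], [93.9, 36.1], 18.0] [0.4223 0.3768 0.02  ] [[0.4623, 0.3349], [0.4228, 0.323], [0.3833, 0.4176], [0.4219, 0.433]]
[309 173  23  16 150] [319. 180.] [[320.4, 179.5], [14.5, 21.3], 79.7] [0.3596 0.4755 0.02  ] [[0.3638, 0.4616], [0.3455, 0.4763], [0.3553, 0.4895], [0.374, 0.4747]]
[ 264  188   37   73 1037] [288. 226.] [[287.9, 223.9], [74.3, 31.1], 71.9] [0.4236 0.4827 0.02  ] [[0.4155, 0.4358], [0.384
[... 506 characters left out ...]
[0.2311, 0.6854], [0.2979, 0.7126]]
[341 222  70  61 565] [377. 250.] [[377.7, 249.1], [87.1, 15.5], 39.9] [0.3769 0.5849 0.02  ] [[0.3868, 0.5308], [0.3687, 0.5293], [0.3664, 0.6418], [0.3856, 0.6451]]
[476 236  16  18 101] [483. 246.] [[485.0, 245.0], [7.1, 21.2], 45.0] [0.2885 0.6779 0.02  ] [[0.3006, 0.674], [0.2766, 0.6721], [0.2766, 0.6818], [0.3008, 0.6839]]
[122 244  32  22 218] [136. 255.] [[137.6, 257.3], [33.3, 11.6], 40.6] [0.582  0.3703 0.02  ] [[0.5886, 0.3496], [0.5717, 0.3506], [0.5753, 0.3911], [0.5927, 0.3905]]
[358 333  16  17  83] [366. 340.] [[365.2, 340.8], [5.7, 21.9], 45.0] [0.4813 0.6704 0.02  ] [[0.4967, 0.6675], [0.4651, 0.6646], [0.4661, 0.6733], [0.4979, 0.6763]]
```

```bash
cat >> h.py <<'E'
def plan(target_p,target_e,n):
    o=ctrl.get_obs(); r=(R.from_euler('xyz',target_e,degrees=True)*R.from_euler('xyz',o["eef_rot"],degrees=True).inv()).as_rotvec(degrees=True)
    print(n,'rows: slide',((np.array(target_p)-o['position'])/.06/n).round(3),'ang',(r/5/n).round(3))
E
python3 - <<'E'
from h import *
plan((.5565,.270,.2),(180,0,177),9)
E
```

```text
9 rows: slide [ 0.305 -0.34  -0.   ] ang [ 0.04   0.022 -0.966]
```

Emit:
{"op": "send_rows", "data": {"targets": [{"slide": [0.3,-0.34,0],"angular": [0.04,0.02,-0.97]},{"slide": [0.3,-0.34,0],"angular": [0.04,0.02,-0.97]},{"slide": [0.3,-0.34,0],"angular": [0.04,0.02,-0.97]},{"slide": [0.3,-0.34,0],"angular": [0.04,0.02,-0.97]},{"slide": [0.3,-0.34,0],"angular": [0.04,0.02,-0.97]}]}}

```text
time: 12.42
position: [0.482, 0.351, 0.2005]
eef_rot: [-179.1, 0.4, -163.9]
wrist_force: [-0.0, 0.7, 0.7]
grip_width: 0.0617
finger_force: 0.0
```

Emit:
{"op": "send_rows", "data": {"targets": [{"slide": [0.3,-0.34,0],"angular": [0.04,0.02,-0.97]},{"slide": [0.3,-0.34,0],"angular": [0.04,0.02,-0.97]},{"slide": [0.3,-0.34,0],"angular": [0.04,0.02,-0.97]},{"slide": [0.3,-0.34,0],"angular": [0.04,0.02,-0.97]},{"slide": [0,0,0],"angular": [0,0,0]}]}}

```text
time: 13.05
position: [0.5542, 0.269, 0.2003]
eef_rot: [-180.0, 0.1, 176.7]
wrist_force: [-0.6, 0.1, -0.7]
grip_width: 0.0622
finger_force: 0.0
```

Run:
```python
from h import *
o=ctrl.get_obs(); print(o['position'],o['eef_rot'])
c,im=snap("wrist","w7"); g=cv2.GaussianBlur(im,(3,5),0).mean(2)
p=proj(c,(.54,.270,.103)); print(p)
r=int(p[1]); u=int(p[0]); print(u-30,g[r,u-30:u+30].astype(int).tolist())
q=proj(c,(.54,.152,.103)); print(q); print(int(q[0])-25,g[int(q[1]),int(q[0])-25:int(q[0])+25].astype(int).tolist())
plan((.5565,.270,.095),(180,0,177),3)
```

```text
[0.55424455 0.26899634 0.20028973] [-1.79966822e+02  5.87264305e-02  1.76696264e+02]
[282.52871582 194.11415224]
252 [176, 178, 179, 179, 179, 179, 179, 180, 181, 181, 180, 179, 178, 177, 177, 179, 181, 183, 181, 157, 117, 103, 105, 115, 139, 160, 172, 178, 182, 184, 186, 189, 189, 185, 177, 161, 151, 160, 175, 181, 182, 184, 185, 185, 183, 183, 184, 184, 184, 182, 183, 185, 186, 185, 183, 184, 183, 182, 184, 186]
[146.06247334 201.6469686 ]
121 [102, 102, 101, 99, 97, 97, 98, 100, 103, 104, 102, 101, 101, 102, 102, 103, 104, 103, 100, 102, 124, 156, 173, 174, 172, 175, 177, 178, 178, 175, 169, 158, 139, 110, 92, 90, 91, 89, 86, 99, 142, 177, 181, 178, 178, 177, 177, 180, 181, 180]
3 rows: slide [ 0.017  0.    -0.585] ang [0.002 0.002 0.012]
```

Emit:
{"op": "send_rows", "data": {"targets": [{"slide": [0.02,0,-0.87],"angular": [0,0,0]},{"slide": [0.02,0,-0.87],"angular": [0,0,0]},{"slide": [0,0,0],"angular": [0,0,0]}]}}

```text
time: 13.48
position: [0.5542, 0.2707, 0.0939]
eef_rot: [-179.9, -0.2, 176.9]
wrist_force: [0.6, -0.1, 1.3]
grip_width: 0.0617
finger_force: 0.0
```

Emit:
{"op": "send_rows", "data": {"targets": [{"slide": [0,0,0],"angular": [0,0,0]},{"slide": [0,0,0],"angular": [0,0,0]},{"slide": [0,0,0],"angular": [0,0,0]},{"slide": [0,0,0],"angular": [0,0,0]},{"slide": [0,0,0],"angular": [0,0,0]}], "jaw": 0, "newtons": 25}}

```text
time: 14.1
position: [0.556, 0.2701, 0.0963]
eef_rot: [-180.0, 0.0, 176.8]
wrist_force: [-0.3, -4.8, 0.3]
grip_width: 0.0141
finger_force: 2.4
```

Emit:
{"op": "send_rows", "data": {"targets": [{"slide": [-0.02,-0.44,0],"angular": [0,0,0]},{"slide": [-0.02,-0.44,0],"angular": [0,0,0]},{"slide": [-0.02,-0.44,0],"angular": [0,0,0]},{"slide": [-0.02,-0.44,0],"angular": [0,0,0]},{"slide": [-0.03,-0.44,0],"angular": [0,0,0]}]}}

```text
time: 14.72
position: [0.5487, 0.1382, 0.0963]
eef_rot: [180.0, -0.1, 176.8]
wrist_force: [-0.8, 4.7, 1.9]
grip_width: 0.0115
finger_force: 25.0
```

Emit:
{"op": "send_rows", "data": {"targets": [{"slide": [0,-0.03,0],"angular": [0,0,0]},{"slide": [0,0,0],"angular": [0,0,0]}]}}

```text
time: 14.98
position: [0.5487, 0.1359, 0.0962]
eef_rot: [-179.9, -0.1, 176.8]
wrist_force: [-3.9, -1.9, 4.0]
grip_width: 0.0116
finger_force: 25.0
```

Emit:
{"op": "send_rows", "data": {"targets": [{"slide": [0,0,0],"angular": [0,0,0]},{"slide": [0,0,0],"angular": [0,0,0]},{"slide": [0,0,0.8],"angular": [0,0,0]},{"slide": [-0.45,0.6,0.6],"angular": [0,0,0]},{"slide": [-0.45,0.6,0.6],"angular": [0,0,0]}], "jaw": 0.6}}

```text
time: 15.6
position: [0.4948, 0.2091, 0.2174]
eef_rot: [-180.0, 0.0, 176.7]
wrist_force: [0.2, 1.1, 0.2]
grip_width: 0.0531
finger_force: 0.0
```

Emit:
{"op": "send_rows", "data": {"targets": [{"slide": [-0.3,0.5,0.1],"angular": [0,0,0]},{"slide": [0,0,0],"angular": [0,0,0]}]}}

```text
time: 15.85
position: [0.4767, 0.2399, 0.2229]
eef_rot: [-180.0, 0.1, 177.0]
wrist_force: [-0.3, -0.8, -0.3]
grip_width: 0.0531
finger_force: 0.0
```

Run:
```python
from h import *
o=ctrl.get_obs(); print(o['position'],o['eef_rot'])
c,im=snap("wrist","w8")
h=cv2.cvtColor(im,cv2.COLOR_BGR2HSV)
# expected strip region
t=np.radians(-3)
def cw(x,y): return .551+np.cos(t)*x-np.sin(t)*y,.165+np.sin(t)*x+np.cos(t)*y
for P in ((.0,.02),(.085,.02),(.085,.15),(0,.15),(.042,.084),(-.042,.084)): print(P,proj(c,(*cw(*P),.046)).round(0))
m=((h[...,2]<75)).astype(np.uint8)
n,l,s,ce=cv2.connectedComponentsWithStats(m)
for i in range(1,n):
    if s[i][4]>150: print('dark',s[i],ce[i].round(0))
m=((h[...,1]<50)&(h[...,2]>120)).astype(np.uint8)
n,l,s,ce=cv2.connectedComponentsWithStats(m)
for i in range(1,n):
    if s[i][4]>150: print('grey',s[i],ce[i].round(0))
w6=load('w6')[1]
b=np.hstack([cv2.resize(im[120:300,150:400],(400,288)),cv2.resize(w6[120:300,180:430],(400,288))]); cv2.imwrite('pics/c5.png',b)
```

```text
[0.47668675 0.23992623 0.2229344 ] [-1.79995800e+02  1.04552125e-01  1.76977178e+02]
(0.0, 0.02) [239. 253.]
(0.085, 0.02) [242. 313.]
(0.085, 0.15) [343. 313.]
(0, 0.15) [348. 253.]
(0.042, 0.084) [292. 283.]
(-0.042, 0.084) [293. 220.]
dark [ 123    0  150   51 5130] [198.  22.]
dark [ 59  19  15  37 275] [66. 38.]
dark [  0  97  22  81 876] [  7. 149.]
dark [250 113  63  51 263] [285. 153.]
dark [  0 220  37  26 282] [ 17. 232.]
dark [    0   244   560   176 72502] [275. 344.]
dark [ 246  263   74   32 2282] [283. 278.]
grey [  72    0   76   52 2727] [112.  25.]
grey [ 256    0  284   40 9140] [389.  17.]
grey [ 39  15  27  43 856] [50. 37.]
grey [470  63  19  26 166] [479.  77.]
grey [538  83  22  17 172] [549.  90.]
grey [  11   88   78   67 2234] [ 55. 115.]
grey [ 477   93   39   70 1098] [495. 133.]
grey [ 353  104   90   60 1388] [398. 135.]
grey [444 112  27  23 289] [457. 123.]
grey [   0  174   33   60 1079] [ 12. 202.]
grey [370 182  37  23 382] [388. 193.]
grey [   51   193   316    98 10926] [153. 227.]
grey [413 203  48  43 640] [439. 224.]
grey [ 262  214   59   23 1132] [291. 224.]
grey [ 55 225  22  55 624] [ 66. 251.]
grey [191 342  55  25 768] [221. 354.]
grey [282 358  91   9 440] [339. 364.]
```

View pics/c5.png

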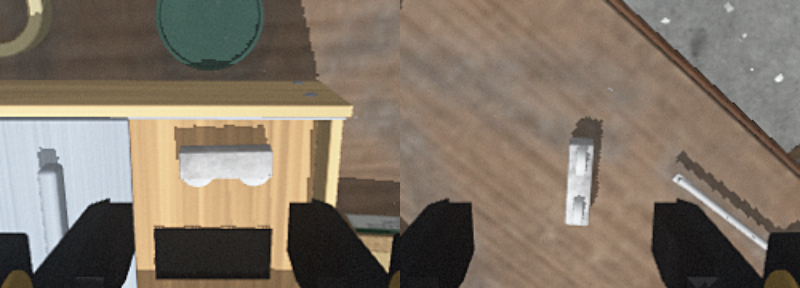

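Run:
```python
from h import *
c,im=load('w8')
h=cv2.cvtColor(im,cv2.COLOR_BGR2HSV); m=(h[...,2]<75).astype(np.uint8); n,l,s,ce=cv2.connectedComponentsWithStats(m)
i=l[278,283]; q=cv2.minAreaRect(np.argwhere(l==i)[:,::-1].astype(np.float32)); print(q,onz(c,q[0],.046))
for b in cv2.boxPoints(q): print(onz(c,b,.046).round(4))
for u in (247,283,319): print(onz(c,(u,263),.046),onz(c,(u,294.5),.046))
```

```text
((282.5, 278.5), (31.0, 73.0), 90.0) [0.58970283 0.23486276 0.046     ]
[0.5662 0.1916 0.046 ]
[0.5708 0.2802 0.046 ]
[0.6142 0.2797 0.046 ]
[0.6095 0.1878 0.046 ]
[0.56628382 0.19283955 0.046     ] [0.610268   0.18901407 0.046     ]
[0.56848196 0.23652908 0.046     ] [0.61252386 0.23435598 0.046     ]
[0.57076492 0.28022257 0.046     ] [0.61492455 0.27969951 0.046     ]
```

Left crop: the open bay shows the strip at rows 263–295 with the resident in front of it. Right crop: the carriage lies rollers up at w6 px ≈ (284–300, 206–261). I'll compute its pose from w6.

Run:
```python
from h import *
c,im=load('w6')
h=cv2.cvtColor(im,cv2.COLOR_BGR2HSV); m=((h[...,1]<60)&(h[...,2]>125)).astype(np.uint8); m[:,:275]=0;m[:,306:]=0;m[:200]=0;m[265:]=0
n,l,s,ce=cv2.connectedComponentsWithStats(m); i=1+np.argmax(s[1:,4]); print(s[i])
for r in range(204,264,6):
    k=np.where(l[r]==i)[0]; print(r,k.min() if len(k) else None,k.max() if len(k) else None)
q=cv2.minAreaRect(np.argwhere(l==i)[:,::-1].astype(np.float32)); print(q)
for z in (.01,.02): print(onz(c,q[0],z),[onz(c,b,z)[:2].round(4).tolist() for b in cv2.boxPoints(q)])
o=ctrl.get_obs(); print(o['position'],c[2],o['qpos'].round(1))
```

```text
[275 200  26  61 937]
204 275 287
210 275 291
216 285 300
222 285 299
228 284 299
234 284 299
240 284 298
246 283 298
252 283 298
258 283 297
((287.5, 230.0), (60.0, 25.0), 90.0)
[0.43273392 0.48984906 0.01      ] [[0.4138, 0.4539], [0.3944, 0.4761], [0.4529, 0.5282], [0.4738, 0.5046]]
[0.42970263 0.48741423 0.02      ] [[0.4113, 0.4525], [0.3925, 0.4741], [0.4493, 0.5246], [0.4696, 0.5017]]
[0.47726081 0.23875646 0.22230758] [0.33100685 0.40813871 0.34559025] [ 14.   19.7  85.8  -0.1  74.4 -72.9]
```

Run:
```python
from h import *
c,im=load('w6')
f=onz(c,(290.3,261),.02); n=onz(c,(293.2,206),.0); d=f-n; print(f,n,np.linalg.norm(d[:2]),np.degrees(np.arctan2(d[1],d[0])))
a=np.degrees(np.arctan2(*(onz(c,(290.5,256),.02)-onz(c,(292.3,222),.02))[1::-1])); print('angle top line',a)
u=d[:2]/np.linalg.norm(d[:2]); mid=f[:2]-u*.032; print('mid',mid)
# tool yaw with closing perp to long axis: tool x along -u
y=np.degrees(np.arctan2(-u[1],-u[0])); print('yaw',y)
plan((*mid,.2),(180,0,y),9)
```

```text
[0.45816224 0.51660973 0.02      ] [0.40740176 0.47694463 0.        ] 0.06442007965418402 38.00466722238744
angle top line 38.331051430544385
mid [0.4329475  0.49690651]
yaw -141.9953327776126
9 rows: slide [-0.082  0.478 -0.041] ang [0.001 0.002 0.913]
```

Emit:
{"op": "send_rows", "data": {"targets": [{"slide": [-0.08,0.48,-0.04],"angular": [0,0,0.91]},{"slide": [-0.08,0.48,-0.04],"angular": [0,0,0.91]},{"slide": [-0.08,0.48,-0.04],"angular": [0,0,0.91]},{"slide": [-0.08,0.48,-0.04],"angular": [0,0,0.91]},{"slide": [-0.08,0.48,-0.04],"angular": [0,0,0.91]}]}}

```text
time: 16.52
position: [0.4541, 0.3822, 0.2092]
eef_rot: [-179.9, -0.0, -160.4]
wrist_force: [0.3, -0.4, -0.1]
grip_width: 0.0531
finger_force: 0.0
```

Emit:
{"op": "send_rows", "data": {"targets": [{"slide": [-0.08,0.48,-0.04],"angular": [0,0,0.91]},{"slide": [-0.08,0.48,-0.04],"angular": [0,0,0.91]},{"slide": [-0.08,0.48,-0.04],"angular": [0,0,0.91]},{"slide": [-0.08,0.48,-0.04],"angular": [0,0,0.91]},{"slide": [0,0,0],"angular": [0,0,0]}]}}

```text
time: 17.15
position: [0.4345, 0.4978, 0.199]
eef_rot: [-180.0, -0.1, -142.2]
wrist_force: [0.4, -1.0, 0.9]
grip_width: 0.0527
finger_force: 0.0
```

Run:
```python
from h import *
plan((.433,.497,.006),(180,0,-142),1)
o=ctrl.get_obs();print(o['position'],o['qpos'].round(0))
```

```text
1 rows: slide [-0.025 -0.013 -3.217] ang [ 0.018 -0.007  0.042]
[0.4345235  0.49776049 0.19900288] [ 39.  37.  62.  -0.  81. -89.]
```

Emit:
{"op": "send_rows", "data": {"targets": [{"slide": [-0.02,-0.01,-0.9],"angular": [0,0,0.04]},{"slide": [0,0,-0.9],"angular": [0,0,0]},{"slide": [0,0,-0.8],"angular": [0,0,0]},{"slide": [0,0,-0.4],"angular": [0,0,0]},{"slide": [0,0,-0.18],"angular": [0,0,0]}]}}

```text
time: 17.77
position: [0.4335, 0.4953, 0.0082]
eef_rot: [-179.9, -0.1, -142.2]
wrist_force: [0.2, -0.5, -0.6]
grip_width: 0.0529
finger_force: 0.0
```

Emit:
{"op": "send_rows", "data": {"targets": [{"slide": [0,0,0],"angular": [0,0,0]},{"slide": [0,0,0],"angular": [0,0,0]},{"slide": [0,0,0],"angular": [0,0,0]},{"slide": [0,0,0],"angular": [0,0,0]},{"slide": [0,0,0],"angular": [0,0,0]}], "jaw": 0, "newtons": 25}}

```text
time: 18.4
position: [0.4332, 0.4971, 0.0105]
eef_rot: [-180.0, 0.1, -142.0]
wrist_force: [-1.7, -0.6, 5.5]
grip_width: 0.0176
finger_force: 25.0
```

Emit:
{"op": "send_rows", "data": {"targets": [{"slide": [0,0,0.9],"angular": [0,0,0]},{"slide": [0,0,0.9],"angular": [0,0,0]},{"slide": [0,0,0.7],"angular": [0,0,0]},{"slide": [0.26,-0.43,0],"angular": [0,0,0.98]},{"slide": [0.26,-0.43,0],"angular": [0,0,0.98]}]}}

```text
time: 19.02
position: [0.4644, 0.4448, 0.16]
eef_rot: [-179.9, 0.0, -132.0]
wrist_force: [-0.3, 0.2, -0.8]
grip_width: 0.0176
finger_force: 25.0
```

Emit:
{"op": "send_rows", "data": {"targets": [{"slide": [0.26,-0.43,0],"angular": [0,0,0.98]},{"slide": [0.26,-0.43,0],"angular": [0,0,0.98]},{"slide": [0.26,-0.43,0],"angular": [0,0,0.98]},{"slide": [0.26,-0.43,0],"angular": [0,0,0.98]},{"slide": [0.26,-0.43,0],"angular": [0,0,0.98]}]}}

```text
time: 19.65
position: [0.5425, 0.3154, 0.1596]
eef_rot: [-180.0, 0.0, -107.6]
wrist_force: [1.0, -0.8, -0.2]
grip_width: 0.0179
finger_force: 25.0
```

Emit:
{"op": "send_rows", "data": {"targets": [{"slide": [0.26,-0.43,0],"angular": [0,0,0.98]},{"slide": [0.26,-0.43,0],"angular": [0,0,0.98]},{"slide": [0.26,-0.43,0],"angular": [0,0,0.98]},{"slide": [0,0,0],"angular": [0,0,0]},{"slide": [0,0,0],"angular": [0,0,0]}]}}

```text
time: 20.27
position: [0.5882, 0.2413, 0.1596]
eef_rot: [-180.0, -0.1, -93.1]
wrist_force: [-0.3, 0.6, -1.5]
grip_width: 0.0174
finger_force: 25.0
```

Run:
```python
from h import *
plan((.590,.2354,.056),(180,0,-93),1)
o=ctrl.get_obs();print(o['position'],o['eef_rot'],o['qpos'].round(0),o['finger_force'],o['grip_width'])
c,im=snap("wrist","w9")
```

```text
1 rows: slide [ 0.03  -0.098 -1.726] ang [0.018 0.007 0.027]
[0.58817767 0.24125136 0.15957939] [-1.79959013e+02 -8.63649547e-02 -9.31354026e+01] [  12.   36.   71.   -0.   73. -165.] 24.99321609735489 0.017391440468960847
```

Emit:
{"op": "send_rows", "data": {"targets": [{"slide": [0.03,-0.05,-0.5],"angular": [0,0,-0.4]},{"slide": [0,-0.05,-0.6],"angular": [0,0,0]},{"slide": [0,0,-0.4],"angular": [0,0,0]},{"slide": [0,0,-0.15],"angular": [0,0,0]},{"slide": [0,0,0],"angular": [0,0,0]}]}}

```text
time: 20.95
position: [0.5903, 0.2352, 0.061]
eef_rot: [-179.9, -0.1, -95.2]
wrist_force: [0.4, 0.1, -0.5]
grip_width: 0.0178
finger_force: 25.0
```

Emit:
{"op": "send_rows", "data": {"targets": [{"slide": [0,0,-0.06],"angular": [0,0,0]},{"slide": [0,0,0],"angular": [0,0,0]},{"slide": [0,0,0],"angular": [0,0,0]}]}}

```text
time: 21.32
position: [0.5906, 0.2347, 0.0576]
eef_rot: [-179.9, -0.1, -95.2]
wrist_force: [0.0, -0.9, -0.7]
grip_width: 0.0173
finger_force: 25.0
```

Emit:
{"op": "send_rows", "data": {"targets": [{"slide": [0,0,0],"angular": [0,0,0]},{"slide": [0,0,0],"angular": [0,0,0]},{"slide": [0,0,0],"angular": [0,0,0]}], "jaw": 0.4}}

```text
time: 21.7
position: [0.5905, 0.2346, 0.0573]
eef_rot: [-179.9, -0.1, -95.2]
wrist_force: [0.2, 0.7, -1.0]
grip_width: 0.0351
finger_force: 0.0
```

Emit:
{"op": "send_rows", "data": {"targets": [{"slide": [0,0,0.5],"angular": [0,0,0]},{"slide": [0,0,0.8],"angular": [0,0,0]},{"slide": [0,0,0.8],"angular": [0,0,-1]},{"slide": [-0.4,0,0.3],"angular": [0,0,-1]},{"slide": [-0.4,0,0],"angular": [0,0,-1]}]}}

```text
time: 22.32
position: [0.5424, 0.2347, 0.2028]
eef_rot: [-179.8, 0.0, -110.4]
wrist_force: [0.2, 0.3, -0.7]
grip_width: 0.0354
finger_force: 0.0
```

Emit:
{"op": "send_rows", "data": {"targets": [{"slide": [-0.1,0,0.03],"angular": [0,0,-1]},{"slide": [-0.1,0,0.03],"angular": [0,0,-1]},{"slide": [-0.1,0,0.03],"angular": [0,0,-1]},{"slide": [-0.1,0,0.03],"angular": [0,0,-1]},{"slide": [-0.1,0,0.03],"angular": [0,0,-1]}], "jaw": 0.5}}

```text
time: 22.95
position: [0.5122, 0.2346, 0.2103]
eef_rot: [-179.9, -0.1, -135.4]
wrist_force: [0.2, -0.3, -0.7]
grip_width: 0.044
finger_force: 0.0
```

Emit:
{"op": "send_rows", "data": {"targets": [{"slide": [-0.1,0,0.03],"angular": [0,0,-1]},{"slide": [-0.1,0,0.03],"angular": [0,0,-1]},{"slide": [-0.1,0,0.03],"angular": [0,0,-1]},{"slide": [-0.1,0,0.03],"angular": [0,0,-1]},{"slide": [-0.1,0,0.03],"angular": [0,0,-1]}]}}

```text
time: 23.58
position: [0.4822, 0.2346, 0.2193]
eef_rot: [-179.9, -0.1, -160.4]
wrist_force: [-0.4, 0.2, -0.4]
grip_width: 0.0441
finger_force: 0.0
```

Emit:
{"op": "send_rows", "data": {"targets": [{"slide": [0,0,0],"angular": [0,0,-1]},{"slide": [0,0,0],"angular": [0,0,-1]},{"slide": [0,0,0],"angular": [0,0,-1]},{"slide": [0,0,0],"angular": [0,0,-1]},{"slide": [0,0,0],"angular": [0,0,-0.52]}]}}

```text
time: 24.2
position: [0.4824, 0.2346, 0.2193]
eef_rot: [-179.9, -0.1, 177.1]
wrist_force: [-0.4, 0.3, 0.6]
grip_width: 0.0441
finger_force: 0.0
```

Run:
```python
from h import *
o=ctrl.get_obs(); print(o['position'],o['eef_rot'])
c,im=snap("wrist","w10"); snap("side","s10")
h=cv2.cvtColor(im,cv2.COLOR_BGR2HSV); m=((h[...,1]<60)&(h[...,2]>120)).astype(np.uint8)
e=proj(c,(.590,.2354,.066)); print('expected',e)
n,l,s,ce=cv2.connectedComponentsWithStats(m)
for i in range(1,n):
    if s[i][4]>150 and abs(ce[i]-e).max()<90:
        q=cv2.minAreaRect(np.argwhere(l==i)[:,::-1].astype(np.float32)); print(s[i],ce[i],q[2],[onz(c,b,.066)[:2].round(4).tolist() for b in cv2.boxPoints(q)],onz(c,q[0],.066))
p=proj(c,(.545,.134,.103)); print('bar',p)
plan((.549,.135,.2),(180,0,177),4)
```

```text
[0.48240861 0.23463179 0.2192518 ] [-1.79928502e+02 -9.06910599e-02  1.77064399e+02]
expected [287.41325846 285.28074364]
[ 266  210   60   24 1173] [295.59164535 220.49957374] 88.93909454345703 [[0.4993, 0.2163], [0.5012, 0.2792], [0.5265, 0.2795], [0.5246, 0.2151]] [0.51273659 0.24752713 0.066     ]
[259 277  56  16 667] [286.55622189 285.25187406] 1.7899105548858643 [[0.596, 0.2016], [0.5776, 0.2034], [0.5829, 0.2665], [0.6014, 0.2657]] [0.58936649 0.23427111 0.066     ]
[202 341  47  26 624] [230.83173077 353.79487179] 90.0 [[0.6639, 0.1261], [0.6662, 0.1833], [0.7054, 0.1799], [0.7032, 0.1208]] [0.68429048 0.15264129 0.066     ]
[282 359  80   8 356] [332.71067416 363.71629213] 90.0 [[0.6961, 0.224], [0.7017, 0.3242], [0.7131, 0.3246], [0.7074, 0.2234]] [0.70437854 0.2739454  0.066     ]
bar [184.56396421 269.55156286]
4 rows: slide [ 0.277 -0.415 -0.08 ] ang [ 0.003 -0.005 -0.008]
```

Emit:
{"op": "send_rows", "data": {"targets": [{"slide": [0.28,-0.41,-0.1],"angular": [0,0,0]},{"slide": [0.28,-0.41,-0.1],"angular": [0,0,0]},{"slide": [0.28,-0.41,-0.1],"angular": [0,0,0]},{"slide": [0.28,-0.41,-0.1],"angular": [0,0,0]},{"slide": [0,0,-0.75],"angular": [0,0,0]}]}}

```text
time: 24.92
position: [0.552, 0.1347, 0.1516]
eef_rot: [-179.9, 0.2, 177.1]
wrist_force: [0.2, -0.5, -0.4]
grip_width: 0.0441
finger_force: 0.0
```

Emit:
{"op": "send_rows", "data": {"targets": [{"slide": [0,0,-0.9],"angular": [0,0,0]},{"slide": [0,0,0],"angular": [0,0,0]}]}}

```text
time: 25.18
position: [0.5482, 0.1361, 0.0938]
eef_rot: [-179.9, -0.4, 177.2]
wrist_force: [-0.1, 0.1, 0.4]
grip_width: 0.0443
finger_force: 0.0
```

Emit:
{"op": "send_rows", "data": {"targets": [{"slide": [0,0,0],"angular": [0,0,0]},{"slide": [0,0,0],"angular": [0,0,0]},{"slide": [0,0,0],"angular": [0,0,0]},{"slide": [0,0,0],"angular": [0,0,0]},{"slide": [0,0,0],"angular": [0,0,0]}], "jaw": 0, "newtons": 25}}

```text
time: 25.8
position: [0.55, 0.1363, 0.0971]
eef_rot: [-179.9, -0.0, 177.2]
wrist_force: [-1.5, 0.6, 5.8]
grip_width: 0.0116
finger_force: 25.0
```

Emit:
{"op": "send_rows", "data": {"targets": [{"slide": [0.02,0.45,0],"angular": [0,0,0]},{"slide": [0.02,0.45,0],"angular": [0,0,0]},{"slide": [0.02,0.45,0],"angular": [0,0,0]},{"slide": [0.02,0.45,0],"angular": [0,0,0]},{"slide": [0.03,0.45,0],"angular": [0,0,0]}]}}

```text
time: 26.42
position: [0.5571, 0.2711, 0.097]
eef_rot: [-179.8, 0.0, 177.2]
wrist_force: [-0.7, -42.4, 4.6]
grip_width: 0.0143
finger_force: 24.0
```

Emit:
{"op": "send_rows", "data": {"targets": [{"slide": [0,0.03,0],"angular": [0,0,0]},{"slide": [0,0,0],"angular": [0,0,0]}]}}

```text
time: 26.68
position: [0.5571, 0.2694, 0.0969]
eef_rot: [-179.5, -0.1, 177.2]
wrist_force: [-0.8, -21.0, 7.8]
grip_width: 0.0116
finger_force: 25.0
```

Emit:
{"op": "send_rows", "data": {"targets": [{"slide": [0,0,0],"angular": [0,0,0]},{"slide": [0,0,0],"angular": [0,0,0]},{"slide": [0,0,0.8],"angular": [0,0,0]},{"slide": [0,0,0.8],"angular": [0,0,0]},{"slide": [-0.1,-0.8,0.4],"angular": [0,0,0]}], "jaw": 0.5}}

```text
time: 27.3
position: [0.5505, 0.2266, 0.2185]
eef_rot: [180.0, 0.1, 177.4]
wrist_force: [0.1, -0.9, -0.4]
grip_width: 0.0438
finger_force: 0.0
```

Emit:
{"op": "send_rows", "data": {"targets": [{"slide": [-0.2,-0.85,0],"angular": [0,0,0]},{"slide": [-0.2,-0.85,0],"angular": [0,0,0]},{"slide": [-0.2,-0.85,0],"angular": [0,0,0]},{"slide": [0,0,0],"angular": [0,0,0]}]}}

```text
time: 27.8
position: [0.5138, 0.0699, 0.2163]
eef_rot: [-179.9, -0.1, 177.0]
wrist_force: [0.3, 0.0, 0.6]
grip_width: 0.044
finger_force: 0.0
```

Run:
```python
from h import *
o=ctrl.get_obs(); print(o['position'],o['eef_rot'])
c,im=snap("wrist","w11"); g=cv2.GaussianBlur(im,(3,5),0).mean(2)
for x,y in ((.515,.0175),(.515,.2685)):
    p=proj(c,(x,y,.103)); u,r=int(p[0]),int(p[1]); print(p.round(1),u-25,g[r,u-25:u+25].astype(int).tolist())
snap("side","s11")
```

```text
[0.51381705 0.06989909 0.21632289] [-1.79922751e+02 -9.94582267e-02  1.76975347e+02]
[225.6 209.4] 200 [108, 107, 106, 106, 108, 108, 109, 110, 112, 113, 114, 115, 114, 115, 114, 113, 112, 111, 110, 117, 142, 175, 197, 202, 201, 202, 205, 208, 207, 204, 195, 171, 133, 104, 100, 126, 175, 207, 211, 208, 202, 197, 199, 204, 207, 208, 209, 210, 207, 204]
[496.5 196.2] 471 [206, 207, 207, 209, 211, 209, 209, 191, 148, 123, 109, 93, 87, 87, 88, 91, 91, 90, 88, 94, 114, 142, 166, 183, 192, 196, 198, 199, 202, 204, 203, 197, 196, 201, 205, 206, 205, 203, 202, 202, 200, 201, 202, 201, 199, 199, 201, 200, 198, 198]
```

```bash
python3 -c "
from station import ctrl
print(ctrl.sign_off())"
```

```text
the job is handed in; nothing more can be done
None
```

The carriage lies on the rubber strip, within about 2 mm of its centre when last measured. Both covers are home to about 3 mm or better, and I handed the job in at about 28 s; the hand-in returned no verdict.

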